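Add a slotted weight to the carver's glue press

ROBOT

A 6-joint arm with a two-finger parallel gripper is mounted at the origin on the work surface. World frame = base frame: x ahead of the robot, y to its left, z up, the work surface at z = 0. Lengths are in m, angles in rad, forces in N, time in s.
With the tool pointing down it reaches from about 0.375 to 0.975 m from the base axis. Payload 3.8 kg.
Tool frame: the origin (TCP) lies on the centre line of the jaws, within the pads' length; the fingertips stand 22 mm ahead of it and the grasp point (between the pads) lies 3 mm ahead of it; x points along the fingers, z is the direction in which the jaws open and shut, and the axes are right-handed (so a half turn about x gives the same grasp; the last joint's range is limited). The gripper opens to 88 mm and grips with 3 to 60 N. Pads are 18 mm wide; open, the fingers measure 123 mm over their backs; the gripper's body (75 mm by 187 mm) begins 45 mm behind the grasp point.
Start: joints at [-1.184, 0.264, 1.604, -0, 1.274, -0.037], TCP at [0.278, -0.615, 0.261] pointing down, gripper open.
Joint ranges: [-2.63, 2.63], [-0.94, 2.18], [0.31, 2.57], [-1.31, 4.45], [0, 2.66], [-2.55, 2.55]. Speed limits (rad/s): [2.57, 2.57, 3.14, 3.14, 3.14, 3.14].

INTERFACE

Orientations are given as a unit quaternion [x, y, z, w].
In Python, from plant import arm, eyes gives the robot as it stands.
- The arm moves only by the tool apply_moves, never from a script. Its argument "plan" is a list of rows, each a list of 2 entries, a list of its own where there are three numbers: the shift along the tool's x, y, z in mm, then the turn about the tool's x in degrees. In form: [[[tx, ty, tz], turn], ...]. A call has 1 to 5 rows; each row shifts and turns the commanded pose from where the row before left it, along the tool's axes as they then stand; what a row does not reach is not made up. A row lasts 1/12 s, in which the tool goes at most 41.7 mm and 7.16 degrees, less where a joint would pass 70% of its speed; a pose out of reach is approached as far as the arm can. A call with a gripper value outside its range is refused whole. "fingers" is the finger opening in mm, from 0 to 88.1, set as the call begins (left out, the last holds). The fingers move at their own pace and stop on an object; "newtons" is the grip in N (left out, the last holds). Time passes only in rows, so rows that do not move let the fingers close. It gives the time, the measured TCP pose, the force and the opening at its end, in the units of the state.
- arm.state(): the state, without advancing time (a new reading comes with each control period).
- eyes.grab_frame(name): name is "scene" or "side" or "wrist"; returns the picture (384x512x3 uint8, red, green, blue); there is no depth.
- eyes.camera_model(name): a dict with "vfov" (degrees; the focal length in pixels is half the picture's height over the tangent of half this angle, whatever the lens; pixels are square), "cx", "cy" (the principal point, pixels), "k1" (the pictures are not rectified: a ray, as slopes to the right and down, at radius r is drawn at 1 + k1 r^2 times it, then the intrinsics apply), "T" (4x4, takes a point from camera to world coordinates). Camera axes: x right, y up, looking along -z (the intrinsics and any distortion apply to the point x, -y, -z); pixel columns grow to the right and rows downward; lengths in m; the calibration is good to about 2 mm. A picture is of the moment at which its call begins: read the wrist's pose just before it. camera_model takes no time and is no camera call; for the wrist camera it gives the pose at the moment of the call.
- arm.close_job(): hands the job in, once; it reports no verdict.
The state is a dict: "t": time; "joint_pos": joint angles; "qd": joint speeds; "joint_efforts": joint torques, N m; "tcp_pos": TCP position; "ee_rot": TCP orientation; "wrist_force": force on the tool from outside, world axes, zero at the start; "moment": the same for the moment, N m; "opening": finger opening in m.
Only numpy, scipy, OpenCV 4.12 (cv2) and the standard library are available. Lean on these libraries where they do the work, as an engineer would, in place of code of your own. Each camera call takes 0.05 s, during which the arm holds its last target. There are 200 camera calls.

TASK

A carved rosette is being glued under a small press that carries one slotted weight on its stem. Take the other slotted weight lying on the table (not the solid one without a slot), slide it sideways onto the stem under the head so that it lies flat and centred on the weight already there, with its slot turned to the opposite side from that weight's slot, and let go of it.

Things in the scene. Friction and masses are not known exactly. Their poses are not given: they have to be found in the camera images.
- press: Fixed glue press: round wooden base (160 mm across, 18 mm high), dark carved rosette (about 120 mm) and aluminium plate (80 mm) with its top 40 mm above the table. From its middle rises a steel stem, 10 mm in diameter, with a head 32 mm in diameter (too wide for a slot), underside 92 mm and top 104 mm above the table. Origin: on the stem's axis at table level, z up.
- hung_weight: Slotted weight already on the stem, loose, flat on the plate, its top 52 mm above the table; same shape as loose_weight. Origin: centre of the disc's underside; +x points out along its slot, z up. Its upright wooden grip, opposite to the slot, spans x = -50 to -78 mm, 16 mm wide, 30 mm high from the underside.
- loose_weight: Slotted weight to hang, flat on the table: dark steel disc 72 mm across, 12 mm thick, 0.2 to 0.4 kg; open slot 24 mm wide from 6 mm behind the disc's centre (x = -6 mm) out through the rim at +x. Opposite to the slot a neck 16 mm wide leads to an upright wooden grip. Origin: centre of the disc's underside; +x out along the slot, z up. (A solid disc with such a grip lies elsewhere.)
- loose_grip (a point): Centre of the loose weight's wooden grip: 28 mm long (the weight's x), 16 mm wide (its y: grasp this width from above), 30 mm high (from the disc's underside up). The point is 64 mm behind the disc's centre (x = -64 mm), 15 mm above the underside; axes as the weight's.
Not all that is in view belongs to the job. What is shaped like the loose_weight but blue, red or yellow is not meant.

How it is judged:
By the outcome, as a careful person would: the job done as asked, in the order asked, and still so for the second after the job is handed in, with the robot touching nothing.
It also fails if it takes over 40 s, if anything falls off the work surface, if the arm or the gripper's body presses on something with over 40 N, if the wrist force passes 120 N, or if a joint passes its speed limit or range.

## Working session

There is one attempt and no reset: what is moved stays moved. The work goes in short steps, Python scripts to look and compute and a tool call to move; the robot and the scene stay as the last step left them, time stands still between calls to the robot, and variables do not carry over. Pictures are saved under pics/ and viewed, about 8 in all and at most 12, crops included, and the job is handed in when it is done.

Besides the shell and the picture viewer there is one more tool, called after "Call:" in YAML: its name, and indented under it one key for each argument. apply_moves: Moves the arm, as the interface text tells. Its arguments: {"type":"object","properties":{"plan":{"type":"array","items":{"type":"array"}},"fingers":{"type":"number"},"newtons":{"type":"number"}},"required":["plan"]}

```bash
mkdir -p pics; ls; python3 - <<'E'
from plant import arm, eyes
import cv2, numpy as np
print(arm.state())
for n in ("scene","side"):
    im=eyes.grab_frame(n); cv2.imwrite(f"pics/{n}0.png",im[:,:,::-1])
    m=eyes.camera_model(n); print(n,m)
print(eyes.camera_model("wrist"))
E
```

```text
pics
{'t': 0.0, 'joint_pos': array([-1.18388310e+00,  2.64772044e-01,  1.60531479e+00, -4.53382467e-05,
        1.27367729e+00, -3.68894957e-02]), 'qd': array([-2.52589951e-04, -7.43100079e-05,  1.42991765e-03,  3.46060653e-04,
       -8.96699243e-05,  6.04794503e-04]), 'joint_efforts': array([-4.40785270e-04, -5.02113712e+01, -3.56876850e+01,  7.27225305e-02,
        2.93118297e-02, -1.47309220e-04]), 'tcp_pos': array([ 0.27733454, -0.61470403,  0.25940717]), 'ee_rot': array([ 0.38408015,  0.59461604, -0.38322516,  0.59334027]), 'wrist_force': array([-0.1957263 , -0.3917072 , -0.54155711]), 'moment': array([-0.01922358,  0.05079035,  0.05441536]), 'opening': 0.08803302050931633}
scene {'vfov': 49.928344048318365, 'cx': 257.6830963543509, 'cy': 193.58891355077546, 'k1': -0.05163296972797801, 'T': array([[-0.67357779, -0.40358178,  0.6192049 ,  1.13668712],
       [ 0.73899648, -0.35264951,  0.57404052,  0.52647363],
       [-0.01331   ,  0.84425119,  0.5357824 ,  0.61344533],
       [ 0.        ,  0.        ,  0.        ,  1.        ]])}
side {'vfov': 48.869707799936, 'cx': 258.28003600666534, 'cy': 191.4315279666735, 'k1': -0.026581527255509527, 'T': array([[-0.94041895,  0.17935766, -0.28886506,  0.2039614 ],
       [-0.34001598, -0.4931837 ,  0.80072403,  0.77974976],
       [ 0.00115245,  0.85123479,  0.52478377,  0.63544607],
       [ 0.        ,  0.        ,  0.        ,  1.        ]])}
{'vfov': 62.123088874314455, 'cx': 257.83239441563865, 'cy': 188.62413057338458, 'k1': -0.05527157205515483, 'T': array([[ 0.41164761,  0.87341609,  0.26017414,  0.34381319],
       [-0.91134235,  0.3948819 ,  0.11629018, -0.58415447],
       [-0.00116834, -0.28497829,  0.95853326,  0.38436753],
       [ 0.        ,  0.        ,  0.        ,  1.        ]])}
```

```bash
python3 -c "
import cv2,numpy as np
a=[cv2.imread(f'pics/{n}0.png') for n in('scene','side')]
for n,i in zip('ab',a): cv2.imwrite(f'pics/{n}1.png',cv2.resize(i,(800,600),interpolation=cv2.INTER_CUBIC))"
```

```text
(no output)
```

View pics/a1.png

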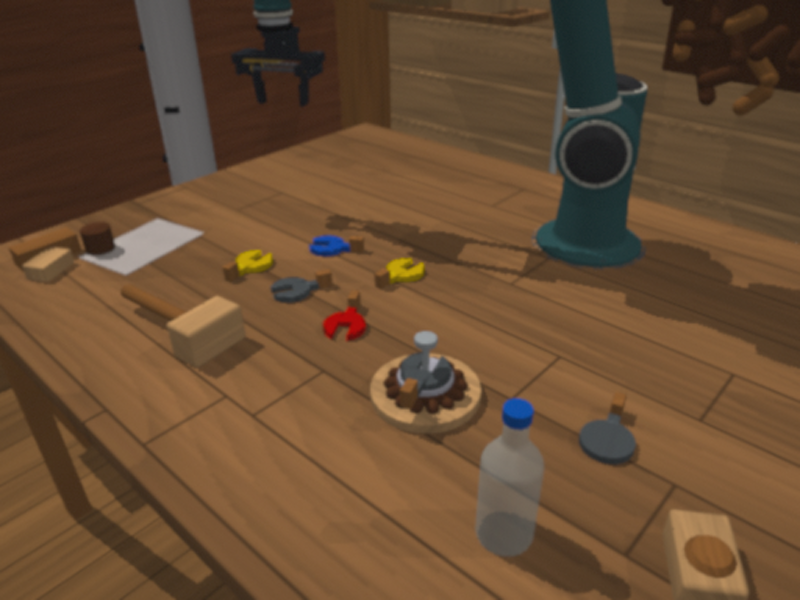

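View pics/b1.png

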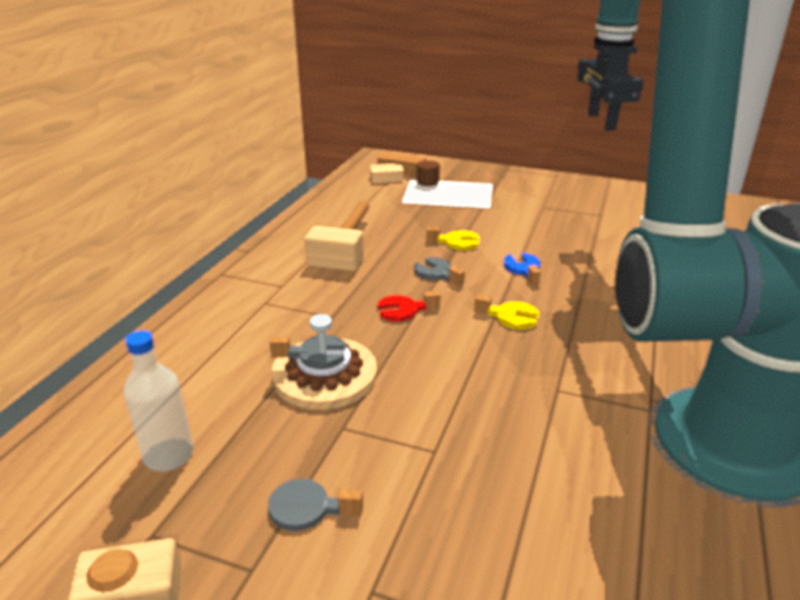

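The pictures (800x600) show the loose grey weight at scene (292,289) with its grip at (323,278), and at side (433,268) with its grip at (457,278). The press head is at scene (426,340) and side (320,323). The hung grip is at scene (408,392) and side (280,347). The solid disc lies at scene (608,440).

```bash
cat > h.py <<'E'
import numpy as np, cv2
from plant import arm, eyes
from scipy.spatial.transform import Rotation as R
def K(m,h=384):
    f=h/2/np.tan(np.radians(m['vfov']/2)); return np.array([[f,0,m['cx']],[0,f,m['cy']],[0,0,1]])
def ray(m,uv):
    # r drawn at (1+k1 r^2) r  == OpenCV k1
    p=cv2.undistortPoints(np.array([[uv]],float),K(m),np.array([m['k1'],0,0,0]))[0,0]
    T=m['T']; return T[:3,3], T[:3,:3]@np.array([p[0],-p[1],-1])
def onz(m,uv,z):
    o,d=ray(m,uv); return o+d*(z-o[2])/d[2]
def proj(m,P):
    T=m['T']; c=(np.atleast_2d(P)-T[:3,3])@T[:3,:3]
    c=c*[1,-1,-1]
    return cv2.projectPoints(c,np.zeros(3),np.zeros(3),K(m),np.array([m['k1'],0,0,0]))[0][:,0]
def tri(a):
    A=np.zeros((3,3));b=np.zeros(3)
    for m,uv in a:
        o,d=ray(m,uv); d=d/np.linalg.norm(d); M=np.eye(3)-np.outer(d,d); A+=M;b+=M@o
    return np.linalg.solve(A,b)
E
python3 - <<'E'
from h import *
s,d=eyes.camera_model('scene'),eyes.camera_model('side')
k=512/800
for n,a,b,z in [('disc',(292,289),(433,268),.012),('grip',(323,274),(457,272),.03),('head',(426,340),(320,323),.104),('base',(427,392),(325,372),.018),('hgrip',(409,385),(280,341),.07),('plate',(426,372),(324,352),.052),('solid',(608,438),(300,502),.012)]:
    a=np.array(a)*k;b=np.array(b)*k
    print(n,onz(s,a,z).round(4),onz(d,b,z).round(4),tri([(s,a),(d,b)]).round(4))
E
```

```text
disc [ 0.5399 -0.2997  0.012 ] [ 0.5325 -0.2998  0.012 ] [ 0.5348 -0.3068  0.0074]
grip [ 0.4863 -0.2734  0.03  ] [ 0.4761 -0.2692  0.03  ] [ 0.4792 -0.2819  0.0232]
head [0.597  0.0681 0.104 ] [0.5879 0.0723 0.104 ] [0.592  0.0641 0.0987]
base [0.6005 0.0737 0.018 ] [0.5841 0.0757 0.018 ] [0.5904 0.0647 0.0074]
hgrip [0.6523 0.0865 0.07  ] [0.6469 0.0906 0.07  ] [0.65   0.0849 0.0666]
plate [0.5997 0.0708 0.052 ] [0.5855 0.0713 0.052 ] [0.5907 0.0627 0.0435]
solid [0.5093 0.3073 0.012 ] [0.5061 0.3085 0.012 ] [0.5071 0.3067 0.0098]
```

```bash
cat >> h.py <<'E'
def go(pos,yaw=None):
    """remaining shift in tool axes (mm) and turn (deg); yaw = world heading of tool z, mod 180"""
    s=arm.state(); r=R.from_quat(s['ee_rot']); M=r.as_matrix()
    print('t',round(s['t'],2),'tcp',s['tcp_pos'].round(4),'toolx',M[:,0].round(3),'toolz yaw',np.degrees(np.arctan2(M[1,2],M[0,2])).round(2),'open',round(s['opening'],4),'F',s['wrist_force'].round(1),'j1,j6',s['joint_pos'][[0,5]].round(2))
    d=np.array(pos)-s['tcp_pos']; print('shift tool mm',(M.T@d*1000).round(1), 'world',(d*1000).round(1))
    if yaw is not None:
        t=np.degrees(np.arctan2(M[1,2],M[0,2]))-yaw; t=(t+90)%180-90; print('turn',round(t,2))
E
python3 - <<'E'
from h import *
go([.48,-.272,.20],63)
m=eyes.camera_model('wrist'); s=arm.state(); M=R.from_quat(s['ee_rot']).as_matrix()
print('cam in tool',(M.T@(m['T'][:3,3]-s['tcp_pos'])).round(3), 'look',(M.T@-m['T'][:3,2]).round(3),'up',(M.T@m['T'][:3,1]).round(3))
E
```

```text
t 0.1 tcp [ 0.2773 -0.6147  0.2595] toolx [-0.001  0.002 -1.   ] toolz yaw -65.72 open 0.0881 F [-0.2 -0.4 -0.6] j1,j6 [-1.18 -0.04]
shift tool mm [  60.   325.7 -228.9] world [202.7 342.7 -59.5]
turn 51.28
cam in tool [-0.125  0.073 -0.001] look [ 0.959 -0.285  0.001] up [ 0.285  0.959 -0.   ]
```

Call:
apply_moves:
  plan:
    - [[6, 32.5, -23], 0]
    - [[6, 32.5, -23], 0]
    - [[6, 32.5, -23], 0]
    - [[6, 32.5, -23], 0]
    - [[6, 32.5, -23], 0]

```text
t: 0.52
tcp_pos: [0.3786, -0.4418, 0.2298]
ee_rot: [0.384, 0.594, -0.384, 0.594]
wrist_force: [0.7, -0.4, -0.7]
opening: 0.0883
```

Call:
apply_moves:
  plan:
    - [[6, 32.5, -23], 0]
    - [[6, 32.5, -23], 0]
    - [[6, 32.5, -23], 0]
    - [[6, 32.5, -23], 0]
    - [[6, 32.5, -23], 0]

```text
t: 0.93
tcp_pos: [0.4795, -0.27, 0.2001]
ee_rot: [0.384, 0.594, -0.384, 0.594]
wrist_force: [0.4, -0.8, -0.3]
opening: 0.0881
```

Call:
apply_moves:
  plan:
    - [[0, 0, 0], 6.5]
    - [[0, 0, 0], 6.5]
    - [[0, 0, 0], 6.5]
    - [[0, 0, 0], 6.5]
    - [[0, 0, 0], 6.5]

```text
t: 1.35
tcp_pos: [0.479, -0.2714, 0.2001]
ee_rot: [-0.536, -0.462, 0.536, -0.461]
wrist_force: [-0.1, 0.7, -1.0]
opening: 0.0881
```

Call:
apply_moves:
  plan:
    - [[0, 0, 0], 6.2]
    - [[0, 0, 0], 6.2]
    - [[0, 0, 0], 6.2]
    - [[0, 0, 0], 0]
    - [[0, 0, 0], 0]

```text
t: 1.77
tcp_pos: [0.479, -0.2718, 0.2003]
ee_rot: [-0.602, -0.372, 0.602, -0.371]
wrist_force: [0.6, 0.7, 0.7]
opening: 0.0881
```

```bash
python3 - <<'E'
from h import *
go([.48,-.272,.20],63)
m=eyes.camera_model('wrist'); im=eyes.grab_frame('wrist')
np.save('wm1.npy',m['T']); cv2.imwrite('pics/w1raw.png',im[:,:,::-1])
cv2.imwrite('pics/w1.png',cv2.resize(im[:,:,::-1],(800,600),interpolation=cv2.INTER_CUBIC))
E
```

```text
t 1.77 tcp [ 0.479  -0.2718  0.2003] toolx [-0.001  0.    -1.   ] toolz yaw -116.65 open 0.0881 F [0.6 0.7 0.7] j1,j6 [-0.56  1.47]
shift tool mm [ 0.3  1.  -0.3] world [ 1.  -0.2 -0.3]
turn 0.35
```

View pics/w1.png

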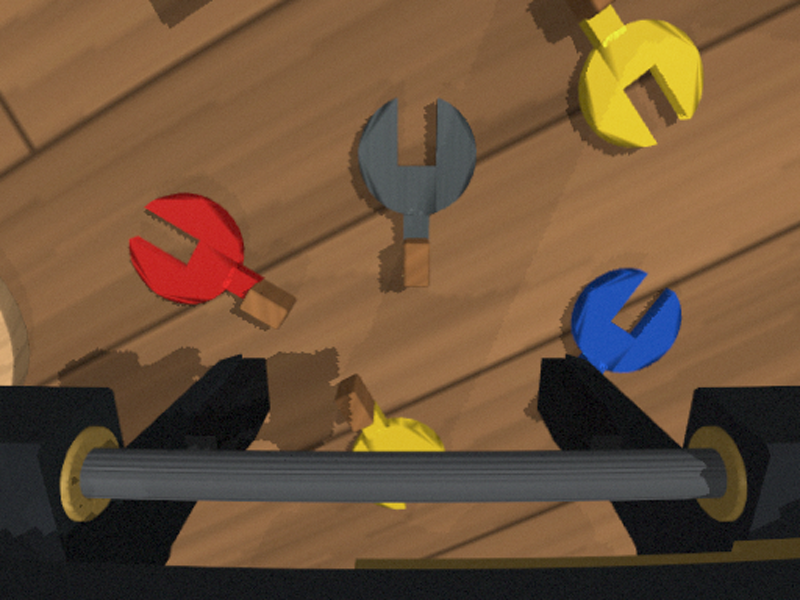

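The wrist picture shows the grey weight upright, with its slot running from (398,167)/(436,165) up to (397,98)/(438,99). The disc spans x 359..476, and the grip top corners are (405,241), (429,241), (429,286) and (404,286).

```bash
python3 - <<'E'
from h import *
m=eyes.camera_model('wrist'); k=.64
f=lambda p,z: onz(m,np.array(p)*k,z)
c=[f(p,.012) for p in [(398,167),(436,165),(397,98),(438,99)]]
g=[f(p,.030) for p in [(405,241),(429,241),(429,286),(404,286)]]
w=[f(p,.012) for p in [(359,153),(476,153)]]
print('slot w',np.linalg.norm(c[0]-c[1]),'disc w',np.linalg.norm(w[0]-w[1]),'disc mid',(w[0]+w[1])/2)
a=(c[2]+c[3])/2-(c[0]+c[1])/2; print('slot yaw',np.degrees(np.arctan2(a[1],a[0])))
gc=np.mean(g,0); print('grip',gc,'dims',np.linalg.norm(g[0]-g[1]),np.linalg.norm(g[1]-g[2]))
d=(c[0]+c[1])/2-gc; print('yaw grip->slotback',np.degrees(np.arctan2(d[1],d[0])),np.linalg.norm(d[:2]),'(expect 58)')
b=(w[0]+w[1])/2-gc; print('yaw grip->disc',np.degrees(np.arctan2(b[1],b[0])),np.linalg.norm(b[:2]))
go([gc[0],gc[1],.026],63)
E
```

```text
slot w 0.023257198826752288 disc w 0.07112302241680318 disc mid [ 0.53718268 -0.31095693  0.012     ]
slot yaw -26.665962893075363
grip [ 0.47937101 -0.28142046  0.03      ] dims 0.014388943257645512 0.028004873013727314
yaw grip->slotback -26.847295919694563 0.05715133368560372 (expect 58)
yaw grip->disc -27.062870292003307 0.06491988976327258
t 1.82 tcp [ 0.479  -0.2718  0.2004] toolx [-0.001  0.    -1.   ] toolz yaw -116.65 open 0.0881 F [-0.8  0.5 -0.3] j1,j6 [-0.56  1.47]
shift tool mm [174.4   4.7   8.4] world [   0.4   -9.6 -174.4]
turn 0.35
```

Call:
apply_moves:
  plan:
    - [[20, 4.7, 8.4], 0]
    - [[35, 0, 0], 0]
    - [[40, 0, 0], 0]
    - [[30, 0, 0], 0]
    - [[15, 0, 0], 0]
  fingers: 50

```text
t: 2.23
tcp_pos: [0.4768, -0.2799, 0.0562]
ee_rot: [-0.601, -0.373, 0.603, -0.369]
wrist_force: [0.2, 0.1, -0.8]
opening: 0.0567
```

```bash
python3 - <<'E'
from h import *
m=eyes.camera_model('wrist');im=eyes.grab_frame('wrist')
cv2.imwrite('pics/w2.png',im[:,:,::-1])
go([.4794,-.2814,.027],63.2)
E
```

```text
t 2.28 tcp [ 0.4757 -0.2791  0.0545] toolx [-0.008  0.005 -1.   ] toolz yaw -116.69 open 0.0532 F [-0.1  0.5 -2. ] j1,j6 [-0.58  1.46]
shift tool mm [27.5  4.6  0.4] world [  3.7  -2.3 -27.5]
turn 0.11
```

View pics/w2.png

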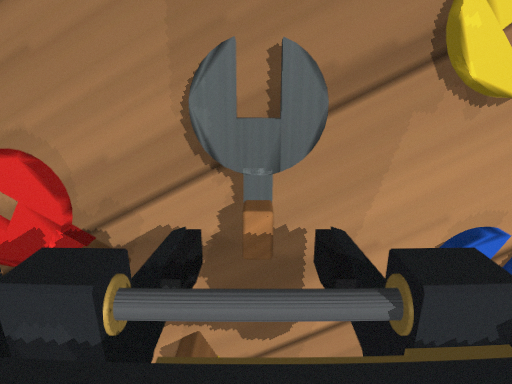

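The grip (x 243..272) is centred between the fingers (202..315), so I'll go down, close and hold.

Call:
apply_moves:
  plan:
    - [[10, 2, 0], 0]
    - [[10, 2, 0], 0]
    - [[5, 0, 0], 0]
    - [[0, 0, 0], 0]
    - [[0, 0, 0], 0]

```text
t: 2.7
tcp_pos: [0.4838, -0.2838, 0.0363]
ee_rot: [0.602, 0.37, -0.602, 0.371]
wrist_force: [-0.4, -0.6, -0.0]
opening: 0.0501
```

```bash
python3 - <<'E'
from h import *
go([.4794,-.2814,.027],63.2)
E
```

```text
t 2.7 tcp [ 0.4838 -0.2838  0.0363] toolx [ 0.001 -0.001 -1.   ] toolz yaw -116.8 open 0.0501 F [-0.4 -0.6 -0. ] j1,j6 [-0.57  1.46]
shift tool mm [ 9.3 -5.  -0.1] world [-4.4  2.4 -9.3]
turn 0.0
```

Call:
apply_moves:
  plan:
    - [[5, -5, 0], 0]
    - [[4, 0, 0], 0]
    - [[0, 0, 0], 0]
    - [[0, 0, 0], 0]
    - [[0, 0, 0], 0]

```text
t: 3.12
tcp_pos: [0.4788, -0.2812, 0.0269]
ee_rot: [0.602, 0.37, -0.602, 0.371]
wrist_force: [-0.1, -0.1, 0.2]
opening: 0.0501
```

Call:
apply_moves:
  plan:
    - [[0, 0, 0], 0]
    - [[0, 0, 0], 0]
    - [[0, 0, 0], 0]
    - [[0, 0, 0], 0]
    - [[0, 0, 0], 0]
  fingers: 5
  newtons: 45

```text
t: 3.53
tcp_pos: [0.4788, -0.2812, 0.0268]
ee_rot: [0.602, 0.37, -0.602, 0.37]
wrist_force: [0.5, -0.4, -0.2]
opening: 0.0187
```

Call:
apply_moves:
  plan:
    - [[0, 0, 0], 0]
    - [[0, 0, 0], 0]
    - [[0, 0, 0], 0]

```text
t: 3.78
tcp_pos: [0.4788, -0.2811, 0.0268]
ee_rot: [0.602, 0.37, -0.602, 0.37]
wrist_force: [-0.8, 0.4, 0.5]
opening: 0.0156
```

```bash
python3 - <<'E'
from h import *
go([.4794,-.2814,.027],63.2)
E
```

```text
t 3.78 tcp [ 0.4788 -0.2811  0.0268] toolx [ 0. -0. -1.] toolz yaw -116.81 open 0.0156 F [-0.8  0.4  0.5] j1,j6 [-0.58  1.46]
shift tool mm [-0.2  0.7 -0. ] world [ 0.6 -0.3  0.2]
turn -0.01
```

Call:
apply_moves:
  plan:
    - [[-10, 0, 0], 0]
    - [[-25, 0, 0], 0]
    - [[-30, 0, 0], 0]
    - [[-30, 0, 0], 0]
    - [[-30, 0, 0], 0]

```text
t: 4.2
tcp_pos: [0.4776, -0.2804, 0.1524]
ee_rot: [-0.602, -0.371, 0.603, -0.369]
wrist_force: [0.8, -1.0, -3.9]
opening: 0.0158
```

Call:
apply_moves:
  plan:
    - [[-30, 0, 0], 0]
    - [[-18, 0, 0], 0]
    - [[0, -8, -35], 0]
    - [[0, -8, -35], 0]
    - [[0, -8, -35], 0]

```text
t: 4.62
tcp_pos: [0.5041, -0.1758, 0.2003]
ee_rot: [-0.603, -0.37, 0.603, -0.37]
wrist_force: [0.6, 0.0, -4.1]
opening: 0.0153
```

Call:
apply_moves:
  plan:
    - [[0, -8, -35], 0]
    - [[0, -8, -35], 0]
    - [[0, -6, -35], 0]
    - [[0, 0, -14], 0]
    - [[0, 0, 0], -5]

```text
t: 5.03
tcp_pos: [0.539, -0.0574, 0.1995]
ee_rot: [-0.585, -0.398, 0.585, -0.397]
wrist_force: [0.9, -0.1, -3.3]
opening: 0.0155
```

Call:
apply_moves:
  plan:
    - [[0, 0, 0], -6.5]
    - [[0, 0, 0], -6.5]
    - [[0, 0, 0], -6.5]
    - [[0, 0, 0], -6.5]
    - [[0, 0, 0], -6.5]

```text
t: 5.45
tcp_pos: [0.5379, -0.0608, 0.1993]
ee_rot: [0.449, 0.546, -0.45, 0.545]
wrist_force: [0.5, 0.9, -3.4]
opening: 0.016
```

Call:
apply_moves:
  plan:
    - [[0, 0, 0], -6.5]
    - [[0, 0, 0], -2.4]
    - [[0, 0, 0], 0]
    - [[0, 0, 0], 0]
    - [[0, 0, 0], 0]

```text
t: 5.87
tcp_pos: [0.5384, -0.0608, 0.1995]
ee_rot: [0.408, 0.578, -0.408, 0.577]
wrist_force: [0.2, 1.1, -4.4]
opening: 0.0156
```

```bash
python3 - <<'E'
from h import *
go([.54,-.06,.20],109.6)
m=eyes.camera_model('wrist');im=eyes.grab_frame('wrist')
cv2.imwrite('pics/w3.png',cv2.resize(im[:,:,::-1],(800,600),interpolation=cv2.INTER_CUBIC))
E
```

```text
t 5.87 tcp [ 0.5384 -0.0608  0.1995] toolx [-0.001 -0.    -1.   ] toolz yaw -70.5 open 0.0156 F [ 0.2  1.1 -4.4] j1,j6 [-0.16  1.07]
shift tool mm [-0.5  1.8 -0.2] world [1.6 0.8 0.5]
turn -0.1
```

View pics/w3.png

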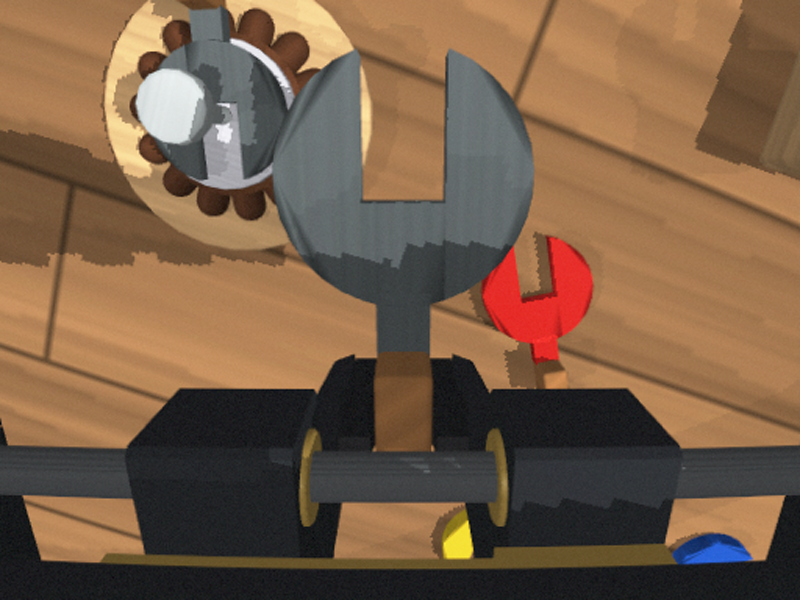

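The wrist picture shows the held weight with slot corners (361,200), (444,200), (360,52) and (447,51). The head's centre is at (171,106), the hung neck's edges are at (191..228, 20) and its slot mouth at (204..243, 182). I'll work the numbers from these.

```bash
python3 - <<'E'
from h import *
m=eyes.camera_model('wrist'); k=.64
f=lambda p,z: onz(m,np.array(p)*k,z)
ang=lambda d: np.degrees(np.arctan2(d[1],d[0])).round(2)
s=arm.state(); z=s['tcp_pos'][2]-.0268+.012
c=[f(p,z) for p in [(361,200),(444,200),(360,52),(447,51)]]
w=[f(p,z) for p in [(274,173),(533,173)]]
print('slotw',np.linalg.norm(c[0]-c[1]),np.linalg.norm(c[2]-c[3]),'len',np.linalg.norm(c[0]-c[2]),'disc',np.linalg.norm(w[0]-w[1]))
a=(c[2]+c[3])/2-(c[0]+c[1])/2; u=a/np.linalg.norm(a)
ctr=(c[0]+c[1])/2+.006*u
print('held yaw',ang(a),'ctr',ctr,'widthmid',(w[0]+w[1])/2)
M=R.from_quat(s['ee_rot']).as_matrix(); print('tool y yaw',ang(M[:,1]),'ctr rel tcp in tool',(M.T@(ctr-s['tcp_pos'])*1000).round(1))
h=f((171,106.5),.104); print('head',h, 'diam',np.linalg.norm(f((136,106),.104)-f((206,106),.104)))
n=(f((191,20),.052)+f((228,20),.052))/2; e=(f((204,181),.052)+f((243,183),.052))/2
print('neck',n,'mouth',e,'hung +x yaw',ang(e-n),'neck w',np.linalg.norm(f((191,20),.052)-f((228,20),.052)))
# base circle fit z=.018
print('base l/r',[f(p,.018).round(4) for p in [(104,100),(371,100)]])
im=cv2.imread('pics/w3.png')
cv2.imwrite('pics/w3c.png',cv2.resize(im[0:260,90:380],(780,700))[:600] if 0 else cv2.resize(im[0:220,90:380],(790,599),interpolation=cv2.INTER_CUBIC))
E
```

```text
slotw 0.0230222615749267 0.022486183134452484 len 0.03805446506857054 disc 0.07107202331419096
held yaw 19.15 ctr [ 0.59953997 -0.03830795  0.18478844] widthmid [ 0.60097565 -0.03805516  0.18478844]
tool y yaw 19.51 ctr rel tcp in tool [14.8 65.  -0.7]
head [0.59088582 0.0624838  0.104     ] diam 0.0302935173664999
neck [0.63386861 0.07659553 0.052     ] mouth [0.55828664 0.0495906  0.052     ] hung +x yaw -160.34 neck w 0.0188555171539079
base l/r [array([0.5754, 0.1402, 0.018 ]), array([ 0.6261, -0.0095,  0.018 ])]
```

View pics/w3c.png

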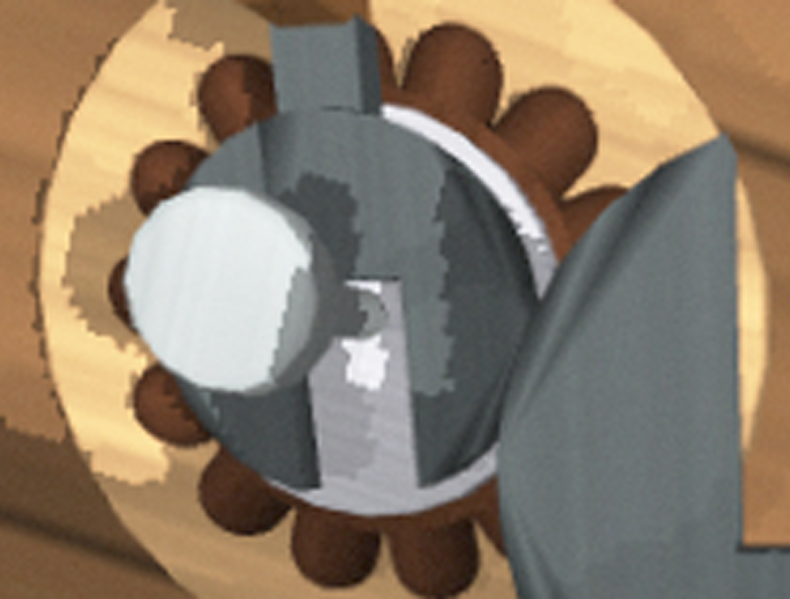

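```bash
python3 - <<'E'
from h import *
m=eyes.camera_model('wrist')
f=lambda p,z=.052: onz(m,(np.array(p)/2.7241+[90,0])*.64,z)
ang=lambda d: np.degrees(np.arctan2(d[1],d[0])).round(2)
b,r,l,l2=f((402,278)),f((418,487)),f((321,488)),f((308,380))
n=[f(p) for p in [(272,28),(355,22),(280,108)]]
print('slot yaw R',ang(r-b),'L',ang(l-l2),'neck L',ang(n[2]-n[0]),'mouth w',np.linalg.norm(r-l),'neck w',np.linalg.norm(n[0]-n[1]))
mm=(r+l)/2; nn=(n[0]+n[1])/2; u=(mm-nn)/np.linalg.norm(mm-nn); print('axis yaw',ang(u))
v=np.array([-u[1],u[0],0]); 
ctr=mm-u*np.sqrt(.036**2-.012**2); print('hung ctr from mouth',ctr)
print('from back corner', b+u*.006-v*np.sign((b-mm)@v)*.012)
h=f((218,288),.104); print('head',h,'hung rel stem along/lat',(ctr-h)@u,(ctr-h)@v)
# plate z=.04 rim right/bottom
pts=np.array([f(p,.040)[:2] for p in [(385,105),(450,135),(515,195),(550,260),(375,515),(440,497),(310,500)]])
A=np.c_[2*pts,np.ones(len(pts))]; x=np.linalg.lstsq(A,(pts**2).sum(1),rcond=None)[0]; print('plate ctr',x[:2],'R',np.sqrt(x[2]+x[:2]@x[:2]))
pts=np.array([f(p,.018)[:2] for p in [(45,230),(48,320),(70,420),(110,510),(165,590),(730,125),(690,70),(90,100)]])
A=np.c_[2*pts,np.ones(len(pts))]; x=np.linalg.lstsq(A,(pts**2).sum(1),rcond=None)[0]; print('base ctr',x[:2],'R',np.sqrt(x[2]+x[:2]@x[:2]))
E
```

```text
slot yaw R -160.55 L -159.07 neck L -159.5 mouth w 0.019458357696507587 neck w 0.01557253131749219
axis yaw -158.2
hung ctr from mouth [0.59174731 0.06148768 0.052     ]
from back corner [0.59037388 0.06165915 0.052     ]
head [0.5910593  0.06295474 0.104     ] hung rel stem along/lat -9.39608987297651e-05 0.001617658260495849
plate ctr [0.59081907 0.06270673] R 0.03923563520787387
base ctr [0.58851125 0.05856174] R 0.08126151713801713
```

Call:
apply_moves:
  plan:
    - [[0, -16, -32], -0.5]
    - [[0, -17, -32], 0]
    - [[0, -16, -33], 0]
    - [[20, 0, 0], 0]
    - [[30, 0, 0], 0]

```text
t: 6.33
tcp_pos: [0.4615, 0.0151, 0.1528]
ee_rot: [0.406, 0.577, -0.403, 0.582]
wrist_force: [0.9, -0.3, -4.4]
opening: 0.0156
```

Call:
apply_moves:
  plan:
    - [[30, 0, 0], 0]
    - [[20, 0, 0], 0]
    - [[10, 0, 0], 0]
    - [[0, 0, 0], 0]
    - [[0, 0, 0], 0]

```text
t: 6.75
tcp_pos: [0.4598, 0.014, 0.0899]
ee_rot: [0.405, 0.58, -0.405, 0.579]
wrist_force: [0.4, 0.7, -3.1]
opening: 0.0158
```

```bash
python3 - <<'E'
from h import *
go([.4593,.0142,.085],110)
go([.5298,.0398,.085],110)
m=eyes.camera_model('wrist');im=eyes.grab_frame('wrist');im2=eyes.grab_frame('side')
cv2.imwrite('pics/w4.png',np.hstack([cv2.resize(im[:,:,::-1],(480,360)),cv2.resize(im2[170:290,130:270,::-1],(320,360))]))
cv2.imwrite('pics/w4r.png',im[:,:,::-1])
E
```

```text
t 6.75 tcp [0.4598 0.014  0.0899] toolx [-0.  0. -1.] toolz yaw -69.94 open 0.0158 F [ 0.4  0.7 -3.1] j1,j6 [-0.02  1.2 ]
shift tool mm [ 4.9 -0.4 -0.4] world [-0.5  0.2 -4.9]
turn 0.06
t 6.75 tcp [0.4598 0.014  0.0899] toolx [-0.  0. -1.] toolz yaw -69.94 open 0.0158 F [ 0.4  0.7 -3.1] j1,j6 [-0.02  1.2 ]
shift tool mm [ 4.9 74.6 -0.3] world [70.  25.8 -4.9]
turn 0.06
```

View pics/w4.png

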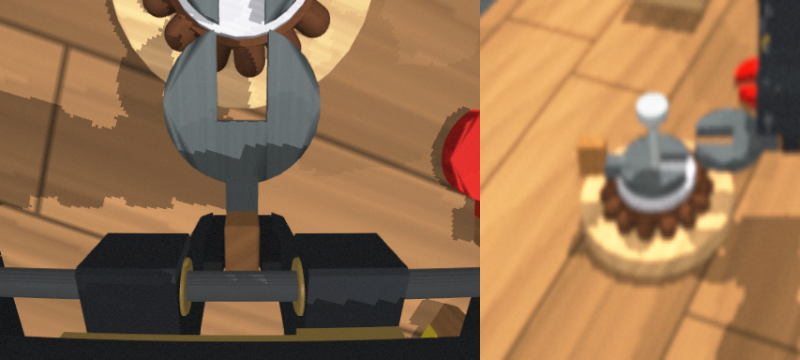

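The held slot (217..268) lines up with the hung slot beyond it (about 219..266), and the disc is level between the plate and the head. I'll slide it in.

Call:
apply_moves:
  plan:
    - [[4, 8, 0], 0]
    - [[0, 18, 0], 0]
    - [[0, 18, 0], 0]
    - [[0, 12, -0.3], 0]
    - [[0, 0, 0], 0]

```text
t: 7.27
tcp_pos: [0.5163, 0.0343, 0.0874]
ee_rot: [0.406, 0.578, -0.404, 0.581]
wrist_force: [0.5, -0.3, -4.0]
opening: 0.0159
```

Call:
apply_moves:
  plan:
    - [[0, 9, 0], 0]
    - [[0, 6, 0], 0]
    - [[0, 3.4, 0], 0]
    - [[0, 0, 0], 0]
    - [[0, 0, 0], 0]

```text
t: 7.68
tcp_pos: [0.5291, 0.0398, 0.0856]
ee_rot: [0.405, 0.58, -0.405, 0.579]
wrist_force: [-0.4, -0.3, -3.7]
opening: 0.0157
```

```bash
python3 - <<'E'
from h import *
go([.5298,.0398,.0788],110)
m=eyes.camera_model('wrist');im=eyes.grab_frame('wrist');im2=eyes.grab_frame('side')
cv2.imwrite('pics/w5.png',np.hstack([cv2.resize(im[:,:,::-1],(480,360)),cv2.resize(im2[170:290,130:270,::-1],(320,360))]))
cv2.imwrite('pics/w5r.png',im[:,:,::-1])
E
```

```text
t 7.68 tcp [0.5291 0.0398 0.0856] toolx [-0.001 -0.    -1.   ] toolz yaw -69.91 open 0.0157 F [-0.4 -0.3 -3.7] j1,j6 [0.03 1.25]
shift tool mm [6.8 0.6 0.2] world [ 0.7 -0.  -6.8]
turn 0.09
```

View pics/w5.png

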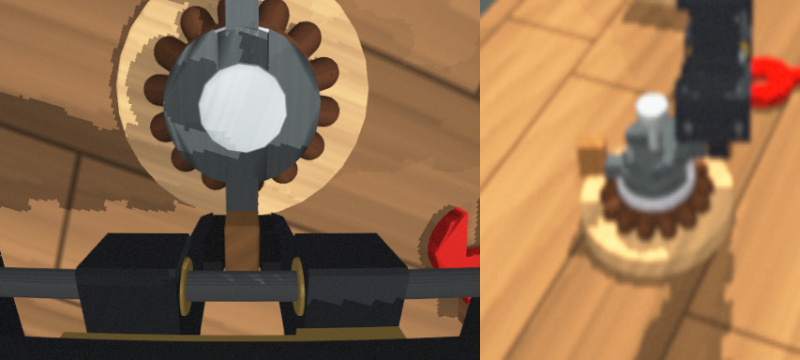

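```bash
python3 - <<'E'
from h import *
m=eyes.camera_model('wrist'); k=512/480
print('head', onz(m,np.array([243,108.5])*k,.104), proj(m,[[.591,.0628,.104]])/k)
s=arm.state(); M=R.from_quat(s['ee_rot']).as_matrix(); c=s['tcp_pos']+M@np.array([0,.0652,-.0004]); c[2]=s['tcp_pos'][2]-.0268+.012
print('disc ctr',c)
u=M[:,1]; print('pred disc rim back/front',proj(m,[c-u*.036,c+u*.036])/k)
E
```

```text
head [0.59107468 0.06272495 0.104     ] [[242.72391727 108.6295049 ]]
disc ctr [0.58992693 0.06248221 0.07069978]
pred disc rim back/front [[242.21048631 181.52943431]
 [242.35969861  20.80191707]]
```

Call:
apply_moves:
  plan:
    - [[1.5, 0.9, 0], 0]
    - [[1.5, 0, 0], 0]
    - [[1.5, 0, 0], 0]
    - [[1, 0, 0], 0]
    - [[0, 0, 0], 0]

```text
t: 8.2
tcp_pos: [0.5299, 0.0401, 0.0798]
ee_rot: [0.405, 0.58, -0.405, 0.579]
wrist_force: [-0.1, 0.2, -3.2]
opening: 0.0156
```

Call:
apply_moves:
  plan:
    - [[0.6, 0, 0], 0]
    - [[0, 0, 0], 0]
    - [[0, 0, 0], 0]

```text
t: 8.45
tcp_pos: [0.5303, 0.0402, 0.0796]
ee_rot: [0.405, 0.58, -0.405, 0.58]
wrist_force: [-0.3, -0.5, -3.3]
opening: 0.0157
```

Call:
apply_moves:
  plan:
    - [[0.6, 0, 0], 0]
    - [[0, 0, 0], 0]
    - [[0, 0, 0], 0]

```text
t: 8.7
tcp_pos: [0.5304, 0.0402, 0.0791]
ee_rot: [0.405, 0.579, -0.405, 0.58]
wrist_force: [0.0, -0.2, -3.1]
opening: 0.0157
```

Call:
apply_moves:
  plan:
    - [[0.6, 0, 0], 0]
    - [[0, 0, 0], 0]
    - [[0, 0, 0], 0]

```text
t: 8.95
tcp_pos: [0.5305, 0.0401, 0.0788]
ee_rot: [0.405, 0.579, -0.405, 0.58]
wrist_force: [-0.5, -0.2, -0.6]
opening: 0.0155
```

Contact: the weight is carried by the stack. I'll release it.

Call:
apply_moves:
  plan:
    - [[0, 0, 0], 0]
    - [[0, 0, 0], 0]
    - [[0, 0, 0], 0]
    - [[0, 0, 0], 0]
    - [[0, 0, 0], 0]
  fingers: 40

```text
t: 9.37
tcp_pos: [0.5306, 0.0402, 0.0786]
ee_rot: [0.405, 0.579, -0.405, 0.58]
wrist_force: [-0.1, -0.3, 0.1]
opening: 0.04
```

Call:
apply_moves:
  plan:
    - [[-5, 0, 0], 0]
    - [[-15, 0, 0], 0]
    - [[-30, 0, 0], 0]
    - [[-35, 0, 0], 0]
    - [[-35, 0, 0], 0]

```text
t: 9.78
tcp_pos: [0.5294, 0.0401, 0.1993]
ee_rot: [0.405, 0.58, -0.406, 0.579]
wrist_force: [1.3, -0.2, -0.3]
opening: 0.0402
```

Call:
apply_moves:
  plan:
    - [[0, -15, 0], 0]
    - [[0, -15, 0], 0]
    - [[0, -10, 0], 0]
    - [[0, 0, 0], 0]
    - [[0, 0, 0], 0]

```text
t: 10.2
tcp_pos: [0.4923, 0.0263, 0.1982]
ee_rot: [0.405, 0.579, -0.405, 0.579]
wrist_force: [0.3, -0.1, 0.1]
opening: 0.0401
```

```bash
python3 - <<'E'
from h import *
go([.5298,.0398,.0788],110)
m=eyes.camera_model('wrist');im=eyes.grab_frame('wrist');im2=eyes.grab_frame('side')
cv2.imwrite('pics/w6.png',np.hstack([cv2.resize(im[:,:,::-1],(480,360)),cv2.resize(im2[170:290,130:270,::-1],(320,360),interpolation=cv2.INTER_CUBIC)]))
k=512/480
c=np.array([.591,.0625,.064]); 
u=np.array([np.cos(np.radians(20)),np.sin(np.radians(20)),0]);v=np.array([-u[1],u[0],0])
print('pred back rim, left,right',(proj(m,[c-u*.036,c+v*.036,c-v*.036])/k).round(1).tolist(),'grip top corners',(proj(m,[c+[0,0,.018]-u*a+v*b for a in(.050,.078) for b in(.008,-.008)])/k).round(1).tolist())
E
```

```text
t 10.2 tcp [0.4923 0.0263 0.1982] toolx [-0.  0. -1.] toolz yaw -69.95 open 0.0401 F [ 0.3 -0.1  0.1] j1,j6 [0.   1.22]
shift tool mm [119.4  39.9   0.3] world [  37.5   13.5 -119.4]
turn 0.05
pred back rim, left,right [[242.2, 93.3], [197.8, 47.7], [286.7, 47.9]] grip top corners [[232.1, 111.9], [252.3, 111.9], [232.4, 146.7], [252.0, 146.7]]
```

View pics/w6.png

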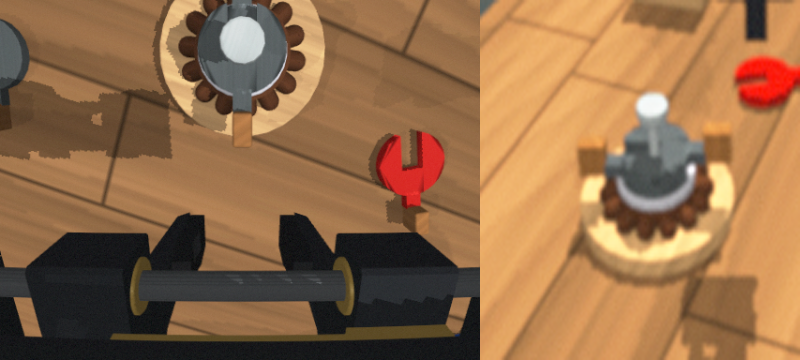

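The released weight lies flat on the hung one. Its grip, at (233..252, 112..147), matches the prediction to within about 1 px, and the two grips point opposite ways. I'll hand the job in.

```bash
python3 -c "
from plant import arm
print(arm.close_job())"
```

```text
the job is handed in; nothing more can be done
None
```

The grey slotted weight is on the stem under the head, lying on the weight already there, with its slot turned to the opposite side. I let go of it, backed the arm clear, and handed the job in at about 10.3 s.

**Setting down:** the wrist's vertical force went from about -3.1 N to -0.6 N as the weight touched down. After release it read about 0.

**Last check, wrist camera:** the weight's grip sits within about 1 px (roughly 1 mm) of where it should be for a centred position and opposite slot.

**Last check, side camera:** the weight looks flat, with the two grips on opposite sides. This was judged by eye only.

**Checks that disagreed:**
- The first table-plane fixes from the two fixed cameras were off by up to about 15 mm, so I used wrist-camera measurements instead.
- In the wrist view, part of the hung weight's slot was hidden by the head. Its direction came out between -158° and -160.6°, and I used -160°, so the two slots could be 1–2° from exactly opposite.
- A rough fit of the base's edge put the stem up to 4 mm from where the head and plate fits had it. I relied on the head and plate, which agreed within 0.5 mm.

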